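# Fetch the heat sink from behind the jar and the cup

### The arm

A 6-joint arm with a two-finger parallel gripper is mounted at the origin on a cart in front of the work surface, level with it; the furniture and walls round the work are solid. World frame = base frame: x ahead of the robot, y to its left, z up, the work surface at z = 0. Lengths are in m, angles in rad, forces in N, time in s.
With the tool pointing down it reaches from about 0.375 to 0.975 m from the base axis. Payload 3.8 kg.
Tool frame: the origin (TCP) lies midway between the tips of the shut fingers; the grasp point (between the pads) lies 19 mm behind it; z points along the fingers, y is the line along which they close (so a half turn about z gives the same grasp; the last joint's range is limited). The gripper opens to 85 mm and grips with 20 to 120 N. Pads are 22 mm wide; open, the fingers measure 114 mm over their backs; the gripper's body (76 mm by 85 mm) begins 54 mm behind the grasp point. The pads swing forward as they close: fully open they stand 13 mm farther back than shut.
Start: joints at [-1.331, 0.264, 1.604, -0, 1.274, -0.037], TCP at [0.184, -0.649, 0.231] pointing down, gripper open.
Joint ranges: [-2.63, 2.63], [-0.94, 2.18], [0.31, 2.57], [-1.31, 4.45], [0, 2.66], [-2.55, 2.55]. Speed limits (rad/s): [2.57, 2.57, 3.14, 3.14, 3.14, 3.14].

### API

Orientations are given as a rotation vector (axis times angle).
In Python, from workcell import bot gives the robot as it stands.
- The arm moves only by the tool jog_arm, never from a script. Its argument "motion" is a list of rows, each a list of 5 numbers: the opening, from -1 (shut) to 1 (fully open), then the shift along the tool's x, y, z in mm, then the turn about the tool's z in degrees. In form: [[claw, x, y, z, twist], ...]. A call has 1 to 10 rows; each row shifts and turns the commanded pose from where the row before left it, along the tool's axes as they then stand; what a row does not reach is not made up. A row lasts 1/12 s, in which the tool goes at most 41.7 mm and 7.16 degrees, less where a joint would pass 70% of its speed; a pose out of reach is approached as far as the arm can. A call with a gripper value outside its range is refused whole. The fingers move at their own pace and stop on an object; "force" is the grip in N (left out, the last holds). Time passes only in rows, so rows that do not move let the fingers close. It gives the time, the measured TCP pose, the force, the opening and the grip force at its end, in the units of the state.
- bot.read_state(): the state, without advancing time (a new reading comes with each control period).
- bot.read_camera(name): name is "scene" or "top"; returns (picture, depth): 400x640x3 uint8, red, green, blue; 400x640 float32, m along the optical axis (not along the pixel's ray), 0 where there is no reading.
- bot.get_calibration(name): a dict with "vfov" (degrees; the focal length in pixels is half the picture's height over the tangent of half this angle, whatever the lens; pixels are square), "cx", "cy" (the principal point, pixels), "dist" ([k1, k2, p1, p2, k3] as OpenCV has them; the pictures are not rectified), "rvec" (rotation vector, rad) and "tvec" (3), from world to camera coordinates, as OpenCV has them. Camera axes: x right, y down, z forward; pixel columns grow to the right and rows downward; lengths in m; the calibration is good to about 2 mm. A picture is of the moment at which its call begins. get_calibration takes no time and is no camera call.
- bot.finish_job(): hands the job in; it is judged then, once.
The state is a dict: "time": time; "q": joint angles; "joint_vel": joint speeds; "joint_torque": joint torques, N m; "tool_pos": TCP position; "tcp_rot": TCP orientation; "wrist_force": force on the tool from outside, world axes, zero at the start; "torque": the same for the moment, N m; "width": opening from 0.0 (shut) to 1.0 (fully open); "grip_force": force on a finger pad.
Only numpy, scipy, OpenCV 4.12 (cv2) and the standard library are available. Lean on these libraries where they do the work, as an engineer would, in place of code of your own. Each camera call takes 0.05 s, during which the arm holds its last target. There are 200 camera calls.

### The job

The heat sink at the back of the light grey storage tray is needed on the test plate, but the white jar and the blue cup stand in its way. First move both out of the way, the jar onto the middle of the white coaster and the cup onto the middle of the blue coaster; only then take the heat sink out and set it centred and square on the pink pad of the test plate. After that put the jar and the cup back upright in the tray, each exactly where it stood, without disturbing the loupe or the adapter lying about.

Things in the scene. Friction and masses are not known exactly. Their poses are not given: they have to be found in the camera images.
- jar_mid (a point): white plastic jar with a closed lid, round, 50 mm across and 65 mm tall, standing upright at the front of the tray; the point is its centre, 32.5 mm above its underside, z up. It can be gripped round the body. It and the blue cup stand side by side, about 6 mm apart, and which of them is left or right changes.
- cup_mid (a point): empty open blue cup, round, 52 mm across at the rim, narrowing to 44 mm at the foot, 50 mm tall, standing upright at the front of the tray; the point is its centre, 25 mm above its underside, z up. It can be gripped round the outside just below the rim. It is light plastic, 40 to 80 g.
- sink_mid (a point): dark finned aluminium heat sink, a block 45 x 45 x 22 mm, in the narrow bay at the back of the tray, its sides along the tray's; the point is its centre, 11 mm above its underside; x and y along its sides, z up. In front of it (tray -x) the jar and cup leave only about 9 mm, too little for a finger; behind it (tray +x) there is 31 mm to the back wall.
- storage_tray: light grey tray, fixed; origin on the worktop, x to its back, y left, z up. Spans x -68 to 88, y -73 to 73 mm; floor 3 mm high. Jar and cup at about x -28, y +-28.5; heat sink at x 30, y 0. Front half: lip and sides up to 8 mm. From x 2 back: walls 20 mm high, 4 mm thick, at x 86, y +-71 and y +-31; the latter bound the middle bay (58 mm wide, open to the front). Spacers in the side bays, 12 mm high.
- coaster_white: round coaster with a dark rim and a white face, 84 mm across, 4 mm thick, fixed on the worktop; origin at the centre of its underside (on the worktop), the face 4 mm above it.
- coaster_blue: round coaster with a dark rim and a blue face, 84 mm across, 4 mm thick, fixed on the worktop; origin at the centre of its underside (on the worktop), the face 4 mm above it.
- plate_pad (a point): test plate: square aluminium plate 90 x 90 x 10 mm, fixed on the worktop, with a flat square pink pad 50 x 50 mm in its middle; the point is the centre of the pad's top, 11.5 mm above the worktop; x and y along the plate's sides, z up. The coasters and the plate change places between starts.
- loupe_mid (a point): bystander: black eye loupe, round, 40 mm across, 36 mm tall, loose on the worktop; point at its centre. Not to be disturbed.
- adapter_mid (a point): bystander: flat black programming adapter, 68 x 30 x 12 mm, loose on the worktop in front of the tray; point at its centre, x along its length. Not to be disturbed.
Not all that is in view belongs to the job. Several things look just like the part that bears sink_mid: the one meant starts farthest from the robot's base.

How it is judged:
On the way, in this order (a step that is already met when the one before it is completed fails the run):
1. the jar stands on the white coaster and the cup on the blue one, both let go, with the heat sink still in its bay (horizontal distance between jar_mid and coaster_white below 0.015 m and horizontal distance between cup_mid and coaster_blue below 0.015 m and height (world z) of jar_mid below 0.042 m and height (world z) of cup_mid below 0.0345 m and angle between each of jar_mid, cup_mid's own z axis and vertical below 0.12 rad and contact force between the fingers and jar below 0.3 N and contact force between the fingers and cup below 0.3 N and contact force between the fingers and sink below 0.3 N and distance of sink_mid from where it was at the start of the episode below 0.02 m), for 0.2 s.
2. the heat sink lies on the pad, let go, while the jar and the cup still stand on their coasters (horizontal distance between jar_mid and coaster_white below 0.015 m and horizontal distance between cup_mid and coaster_blue below 0.015 m and height (world z) of jar_mid below 0.042 m and height (world z) of cup_mid below 0.0345 m and angle between each of jar_mid, cup_mid's own z axis and vertical below 0.12 rad and contact force between the fingers and jar below 0.3 N and contact force between the fingers and cup below 0.3 N and contact force between the fingers and sink below 0.3 N and horizontal distance between sink_mid and plate_pad below 0.012 m and height (world z) of sink_mid between 0.0195 and 0.0255 m and angle between sink_mid's own z axis and vertical below 0.1 rad and (angle between the x axis of sink_mid and the x axis of plate_pad, either way round below 0.2 rad or angle between the x axis of sink_mid and the y axis of plate_pad, either way round below 0.2 rad)), for 0.2 s.
At the end, for the whole second after the job is handed in: The heat sink rests flat on the pink pad, its centre within 12 mm of the pad's and its sides within 0.2 rad of the plate's; the jar and the cup stand upright in the tray, each within 13 mm of where it stood at the start; all are released and at rest (horizontal distance between sink_mid and plate_pad below 0.012 m and height (world z) of sink_mid between 0.0195 and 0.0255 m and angle between each of sink_mid, jar_mid, cup_mid's own z axis and vertical below 0.1 rad and (angle between the x axis of sink_mid and the x axis of plate_pad, either way round below 0.2 rad or angle between the x axis of sink_mid and the y axis of plate_pad, either way round below 0.2 rad) and distance of each of jar_mid, cup_mid from where it was at the start of the episode below 0.013 m and contact force between the fingers and jar below 0.3 N and contact force between the fingers and cup below 0.3 N and contact force between the fingers and sink below 0.3 N and linear speed of each of jar, cup, sink below 0.02 m/s); the robot touches nothing.
It fails at once if the loupe or the adapter is pushed more than 20 mm (distance of any of loupe_mid, adapter_mid from where it was at the start of the episode above 0.02 m).
It fails at once if the jar or the cup is tipped over (angle between any of jar_mid, cup_mid's own z axis and vertical above 0.9 rad).
It also fails if it takes over 125 s, if anything falls off the work surface, if the arm or the gripper's body presses on something with over 40 N, if the wrist force passes 120 N, or if a joint passes its speed limit or range.

## Working session

There is one attempt and no reset: what is moved stays moved. The work goes in short steps, Python scripts to look and compute and a tool call to move; the robot and the scene stay as the last step left them, time stands still between calls to the robot, and variables do not carry over. Pictures are saved under pics/ and viewed, at most 14 in all, crops included, and the job is handed in when it is done.

Besides the shell and the picture viewer there is one more tool, called after "Request:" by a JSON object that holds its "fn" and its "kwargs", one argument or row to a line. jog_arm: Moves the arm, as the interface text tells. Its arguments: {"type":"object","properties":{"motion":{"type":"array"},"force":{"type":"number"}},"required":["motion"]}

```bash
mkdir -p pics; cat > h.py <<'E'
import numpy as np, cv2
from workcell import bot
from scipy.spatial.transform import Rotation as R
def snap(n,f):
    im,d=bot.read_camera(n); cv2.imwrite(f'pics/{f}.png',im[:,:,::-1]); np.savez(f'pics/{f}.npz',im=im,d=d); return im,d
def cal(n):
    c=bot.get_calibration(n); f=200/np.tan(np.radians(c['vfov'])/2)
    return np.array([[f,0,c['cx']],[0,f,c['cy']],[0,0,1.]]),np.array(c['dist'],float),cv2.Rodrigues(np.array(c['rvec'],float))[0],np.array(c['tvec'],float)
def onplane(n,px,z):
    K,D,Rm,t=cal(n); p=cv2.undistortPoints(np.array(px,float).reshape(-1,1,2),K,D).reshape(-1,2)
    r=np.c_[p,np.ones(len(p))]@Rm; o=-Rm.T@t
    return o+r*((z-o[2])/r[:,2])[:,None]
def cloud(n,d):
    K,D,Rm,t=cal(n); v,u=np.mgrid[:400,:640]
    p=cv2.undistortPoints(np.c_[u.ravel(),v.ravel()].astype(float).reshape(-1,1,2),K,D).reshape(-1,2)
    P=(np.c_[p,np.ones(len(p))]*d.reshape(-1,1)-t)@Rm
    P[d.ravel()==0]=np.nan
    return P.reshape(400,640,3)
def proj(n,P):
    K,D,Rm,t=cal(n); return cv2.projectPoints(np.array(P,float).reshape(-1,3),cv2.Rodrigues(Rm)[0],t,K,D)[0].reshape(-1,2)
E
python3 -c "
from h import *
for n in('top','scene'):
    im,d=snap(n,n+'0'); K,D,Rm,t=cal(n); print(n,K[0,0],-Rm.T@t,Rm[2],D)
s=bot.read_state();print(s)
"
```

```text
top 409.0226393093279 [ 0.46733562 -0.1148304   0.94008099] [ 0.05221531  0.0093997  -0.99859161] [0.02399464 0.         0.         0.         0.        ]
scene 468.388870520255 [-0.19405778  0.4083494   0.73253642] [ 0.64415198 -0.47583093 -0.59887657] [-0.03968076  0.          0.          0.          0.        ]
{'time': 0.1, 'q': array([-1.33089337e+00,  2.64706952e-01,  1.60524276e+00,  2.75705431e-06,
        1.27371496e+00, -3.68692541e-02]), 'joint_vel': array([ 3.58634184e-05, -3.14352167e-03, -2.88518002e-03,  2.73085579e-04,
       -3.70628090e-04,  1.90122771e-03]), 'joint_torque': array([ 9.14077755e-04, -5.16706109e+01, -3.68589056e+01, -4.10471102e-05,
        6.27846457e-03, -1.39226145e-05]), 'tool_pos': array([ 0.18430557, -0.64865701,  0.23006403]), 'tcp_rot': array([-3.10951701e+00, -4.33080818e-01,  3.25508794e-04]), 'wrist_force': array([ 0.84982236, -0.00473101, -0.6083917 ]), 'torque': array([-0.02671775,  0.04074743, -0.0314476 ]), 'grip_force': 0.0, 'width': 0.9990960439604368}
```

View pics/top0.png

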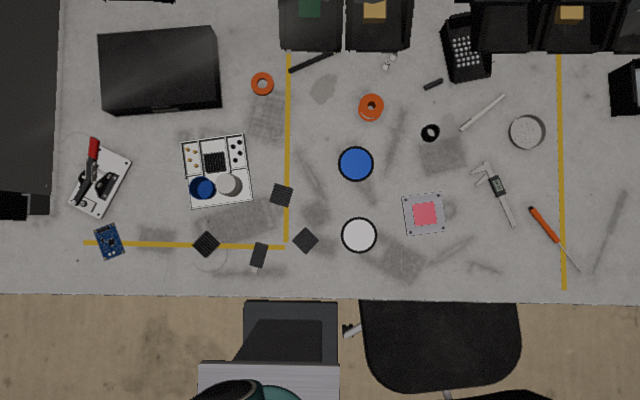

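View pics/scene0.png

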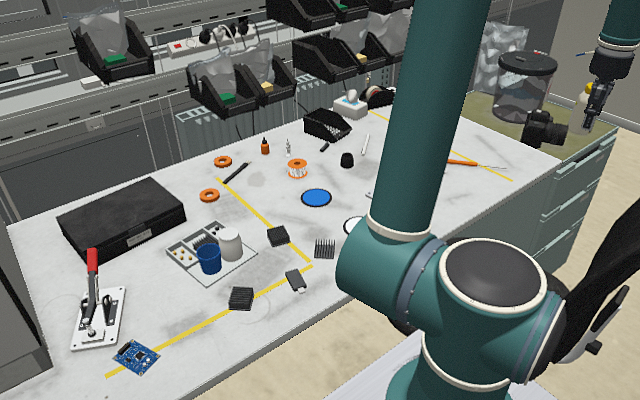

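```bash
python3 -c "
from h import *
im=np.load('pics/top0.npz')['im'][:,:,::-1]
a=cv2.resize(im[125:225,170:250],None,fx=5,fy=5,interpolation=cv2.INTER_CUBIC)
b=cv2.resize(im[140:260,330:450],None,fx=400/120,fy=400/120,interpolation=cv2.INTER_CUBIC)
b=cv2.copyMakeBorder(b,0,100,0,0,cv2.BORDER_CONSTANT)
cv2.imwrite('pics/crop0.png',np.hstack([a,b]))
d=np.load('pics/top0.npz')['d'];P=cloud('top',d)
# object centres via depth
def reg(n,u0,u1,v0,v1,z0,z1):
    q=P[v0:v1,u0:u1].reshape(-1,3);m=(q[:,2]>z0)&(q[:,2]<z1);q=q[m]
    (c,s,a)=cv2.minAreaRect(q[:,:2].astype(np.float32)*1000)
    print(n,m.sum(),q.mean(0).round(4),'rect',np.round(c,1),np.round(s,1),round(a,1))
reg('jar',212,246,165,202,.055,.08)
reg('cup',185,218,170,205,.042,.057)
reg('sink',200,230,148,176,.021,.035)
reg('blue',330,380,140,188,.002,.008)
reg('white',335,385,212,258,.002,.008)
reg('plate',395,450,185,240,.006,.02)
reg('loupe',415,445,118,146,.02,.05)
reg('adapter',245,272,236,274,.006,.02)
for p in [(150,30),(150,230),(310,170),(310,270)]:print(P[p[1],p[0]].round(4))
"
```

```text
jar 353 [0.5491 0.093  0.0674] rect [548.6  94.6] [43.9 46. ] 60.7
cup 122 [0.5419 0.154  0.0505] rect [540.5 149.8] [50.2 50.5] 47.2
sink 182 [0.6029 0.1299 0.0245] rect [602.5 130.2] [53.1 64.3] 9.2
blue 1144 [ 0.6059 -0.1897  0.0041] rect [ 605.8 -187.6] [109.1 112.9] 0.8
white 1152 [ 0.443  -0.1995  0.0042] rect [ 442.9 -201. ] [102.5 112.2] 1.0
plate 1571 [ 0.4932 -0.3446  0.0109] rect [ 493.3 -345. ] [89.8 90. ] 8.8
loupe 151 [ 0.6754 -0.355   0.0306] rect [ 677.2 -356. ] [35.8 32.3] 14.6
adapter 353 [0.391  0.0281 0.0117] rect [387.6  29.2] [29.9 67.3] 76.7
[0.8838 0.2689 0.0605]
[ 0.4449  0.2795 -0.0014]
[ 0.5892 -0.0853  0.0008]
[ 0.3601 -0.0894  0.0011]
```

View pics/crop0.png

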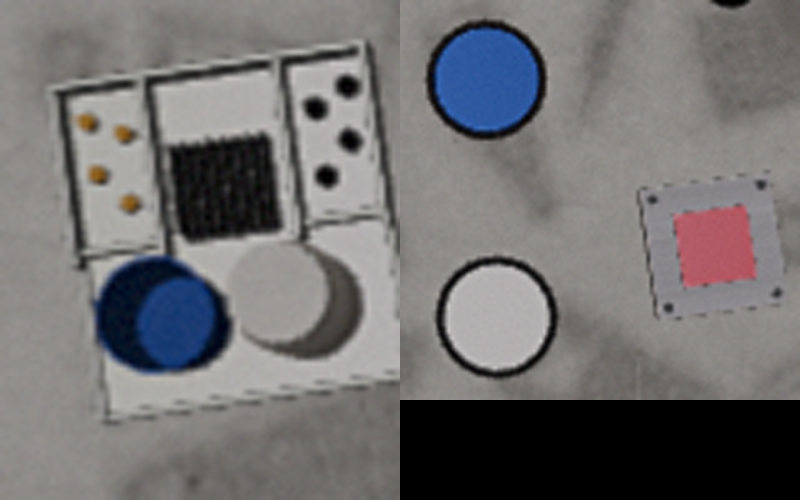

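```bash
python3 -c "
from h import *
f=lambda a:[((x+.5)/5+170-.5,(y+.5)/5+125-.5) for x,y in a]
g=lambda a:[((x-400+.5)*.3+330-.5,(y+.5)*.3+140-.5) for x,y in a]
tb=onplane('top',f([(52,91),(366,44)]),.020);tf=onplane('top',f([(107,420)]),.008)
y=tb[0]-tb[1];print('back',tb.round(4),'frontleft',tf.round(4),'width',np.hypot(*y[:2]),'yaw',np.degrees(np.arctan2(-y[0],y[1])), 'depth',np.hypot(*(tb[0]-tf[0])[:2]))
x=tb[0]-tf[0];print('yaw side',np.degrees(np.arctan2(x[1],x[0])))
a=np.arctan2(-y[0],y[1]);X=np.array([np.cos(a),np.sin(a)]);Y=np.array([-np.sin(a),np.cos(a)])
o=tb[:,:2].mean(0)-.088*X;print('tray o',o)
print('nominal jar',o-.028*X-.0285*Y,'cup',o-.028*X+.0285*Y,'sink',o+.03*X)
print('jar',onplane('top',f([(277,290)]),.068),'cup',onplane('top',f([(158,314)]),.053))
s=onplane('top',f([(170,147),(265,133),(282,228),(187,243)]),.025);print('sink',s.mean(0),s.round(4))
print('blue',onplane('top',g([(487,79)]),.004),'white',onplane('top',g([(497,317)]),.004))
p=onplane('top',g([(675,215),(746,206),(757,277),(685,287)]),.0115);print('pad',p.mean(0),np.degrees(np.arctan2(-(p[0]-p[1])[0],(p[0]-p[1])[1])))
# hsv-based checks
im=np.load('pics/top0.npz')['im'].astype(int)
def blob(n,m,z):
    v,u=np.nonzero(m);c=onplane('top',[(u.mean(),v.mean())],z)[0];print(n,m.sum(),c.round(4))
B=np.zeros((400,640),bool);B[140:190,332:382]=1
blob('blue',B&(im[:,:,2]-im[:,:,0]>60),.004)
B[:]=0;B[185:245,395:450]=1;m=B&(im[:,:,0]-im[:,:,1]>60);blob('pad',m,.0115)
v,u=np.nonzero(m);print(cv2.minAreaRect(onplane('top',np.c_[u,v],.0115)[:,:2].astype(np.float32)*1000))
B[:]=0;B[218:252,341:376]=1;blob('white',B&(im.min(2)>195),.004)
"
```

```text
back [[0.6438 0.2102 0.02  ]
 [0.6678 0.0683 0.02  ]] frontleft [[0.4953 0.1843 0.008 ]] width 0.1438375446833143 yaw 9.59132763298964 depth 0.15078801197589956
yaw side 9.886937060527977
tray o [0.56905935 0.12459538]
nominal jar [0.54619941 0.09182843] cup [0.5367021  0.14803164] sink [0.59863999 0.12959397]
jar [[0.55038609 0.0941575  0.068     ]] cup [[0.54046393 0.14921072 0.053     ]]
sink [0.60034134 0.12871916 0.025     ] [[0.6184 0.1545 0.025 ]
 [0.6255 0.1119 0.025 ]
 [0.5825 0.103  0.025 ]
 [0.575  0.1455 0.025 ]]
blue [[ 0.60582536 -0.19035606  0.004     ]] white [[ 0.44217633 -0.19919428  0.004     ]]
pad [ 0.49291853 -0.34607364  0.0115    ] 8.211386312127958
blue 761 [ 0.6057 -0.1897  0.004 ]
pad 466 [ 0.4931 -0.3454  0.0115]
((493.25274658203125, -345.2061767578125), (48.45512008666992, 48.9013786315918), 8.623164176940918)
white 0 [nan nan nan]<string>:18: RuntimeWarning: Mean of empty slice.
  ret = ret.dtype.type(ret / rcount)
```

```bash
cat > go.py <<'E'
import sys; from h import *
# usage: go.py x y z yaw(deg of tool y)
s=bot.read_state(); Rm=R.from_rotvec(s['tcp_rot']).as_matrix()
yaw=np.degrees(np.arctan2(Rm[1,1],Rm[0,1]))
print('t',round(s['time'],2),'tcp',s['tool_pos'].round(4),'yaw',round(yaw,2),'tilt',Rm[:,2].round(3),'w',round(s['width'],3),'gf',round(s['grip_force'],1),'F',s['wrist_force'].round(1),'q',s['q'].round(2))
if len(sys.argv)>1:
    x,y,z,w=map(float,sys.argv[1:5]); d=np.array([x,y,z])-s['tool_pos']
    print('tool shift mm',(Rm.T@d*1000).round(1),'twist',round(-(w-yaw),2))
E

```

Request:
{"fn": "jog_arm", "kwargs": {
  "motion": [
    [1, 0, 0, 0, -7],
    [1, 0, 0, 0, -7],
    [1, 0, 0, 0, -7],
    [1, 0, 0, 0, -7],
    [1, 0, 0, 0, -7],
    [1, 0, 0, 0, -7],
    [1, 0, 0, 0, -7],
    [1, 0, 0, 0, -7],
    [1, 0, 0, 0, -7],
    [1, 0, 0, 0, -7]
  ],
  "force": 40
}}

```text
time: 0.93
tool_pos: [0.1844, -0.6489, 0.2305]
tcp_rot: [-2.293, -2.146, -0.001]
wrist_force: [-0.2, -0.3, -0.1]
width: 1.001
grip_force: 0.0
```

Request:
{"fn": "jog_arm", "kwargs": {
  "motion": [
    [1, 0, 0, 0, -7],
    [1, 0, 0, 0, -7],
    [1, 14, 10, 0, 0],
    [1, 28, 20, 0, 0],
    [1, 28, 20, 0, 0],
    [1, 28, 20, 0, 0],
    [1, 28, 20, 0, 0],
    [1, 28, 20, 0, 0],
    [1, 28, 20, 0, 0],
    [1, 28, 20, 0, 0]
  ]
}}

```text
time: 1.77
tool_pos: [0.2964, -0.4149, 0.2307]
tcp_rot: [-2.022, -2.403, -0.001]
wrist_force: [0.8, -0.4, 0.1]
width: 0.996
grip_force: 0.0
```

Request:
{"fn": "jog_arm", "kwargs": {
  "motion": [
    [1, 28, 20, 0, 0],
    [1, 28, 20, 0, 0],
    [1, 28, 20, 0, 0],
    [1, 28, 20, 0, 0],
    [1, 28, 20, 0, 0],
    [1, 28, 20, 0, 0],
    [1, 28, 20, 0, 0],
    [1, 28, 20, 0, 0],
    [1, 28, 20, 0, 0],
    [1, 28, 20, 0, 0]
  ]
}}

```text
time: 2.6
tool_pos: [0.4455, -0.1049, 0.231]
tcp_rot: [-2.022, -2.404, 0.0]
wrist_force: [-0.3, -0.8, 0.0]
width: 1.0
grip_force: 0.0
```

```bash
python3 go.py 0.549 0.094 0.15 9.5
```

```text
t 2.6 tcp [ 0.4455 -0.1049  0.231 ] yaw 9.86 tilt [-0.  0. -1.] w 1.0 gf 0.0 F [-0.3 -0.8  0. ] q [-0.29 -0.16  2.05 -0.    1.25 -0.46]
tool shift mm [178.2 136.1  81. ] twist 0.36
```

Request:
{"fn": "jog_arm", "kwargs": {
  "motion": [
    [1, 26, 20, 0, 0],
    [1, 26, 20, 0, 0],
    [1, 26, 20, 0, 0],
    [1, 26, 20, 0, 0],
    [1, 26, 20, 10, 0],
    [1, 24, 18, 20, 0],
    [1, 24, 18, 25, 0],
    [1, 0, 0, 25, 0],
    [1, 0, 0, 0, 0],
    [1, 0, 0, 0, 0]
  ]
}}

```text
time: 3.43
tool_pos: [0.5468, 0.092, 0.1491]
tcp_rot: [-2.019, -2.402, 0.007]
wrist_force: [0.4, -0.2, 0.5]
width: 0.996
grip_force: 0.0
```

```bash
python3 go.py 0.549 0.094 0.032 9.5; python3 -c "
from h import *
im,d=snap('top','top1');cv2.imwrite('pics/c1.png',cv2.resize(im[100:260,150:300,::-1],None,fx=3.5,fy=3.5))
snap('scene','scene1')
print(proj('top',[.549,.094,.068]))"
```

```text
t 3.43 tcp [0.5468 0.092  0.1491] yaw 9.91 tilt [-0.006 -0.001 -1.   ] w 0.996 gf 0.0 F [ 0.4 -0.2  0.5] q [ 0.12  0.11  1.95 -0.    1.09 -0.05]
tool shift mm [  1.6   3.2 117.1] twist 0.41
[[225.05511112 183.24596754]]
```

View pics/scene1.png

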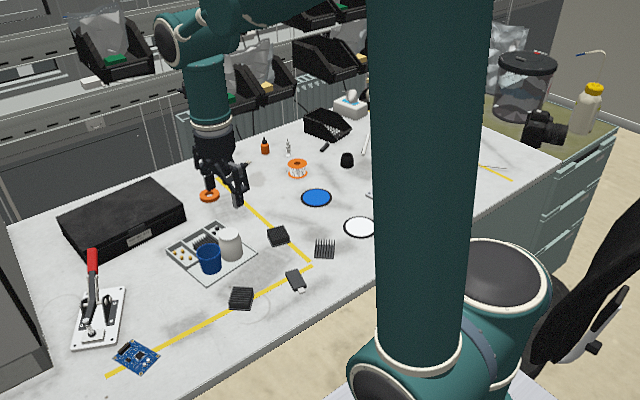

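```bash
python3 -c "
from h import *
s=bot.read_state();print(s['tool_pos'],proj('scene',s['tool_pos']),proj('scene',[.549,.094,.068]),proj('scene',[.54,.149,.053]),s['joint_vel'].round(3))"
```

```text
[0.5492546  0.0915167  0.15238724] [[224.98581749 201.32087557]] [[229.23455186 232.6235286 ]] [[209.68233319 250.482125  ]] [-0.009 -0.02  -0.019  0.002 -0.005  0.001]
```

View pics/c1.png

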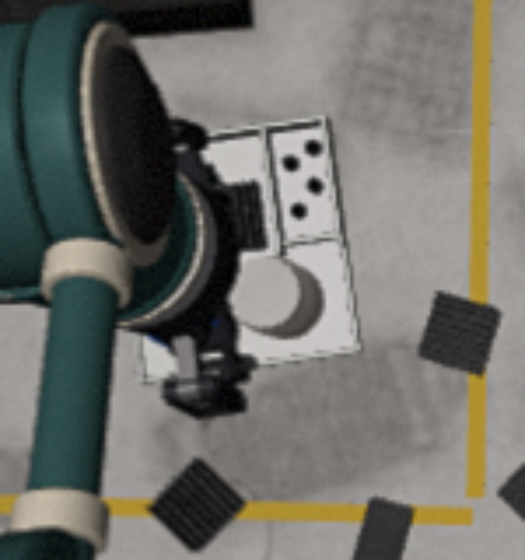

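Request:
{"fn": "jog_arm", "kwargs": {
  "motion": [
    [1, 2.5, 0, 10, 0],
    [1, 0, 0, 20, 0],
    [1, 0, 0, 20, 0],
    [1, 0, 0, 20, 0],
    [1, 0, 0, 20, 0],
    [1, 0, 0, 18, 0],
    [1, 0, 0, 10, 0],
    [1, 0, 0, 0, 0],
    [1, 0, 0, 0, 0],
    [1, 0, 0, 0, 0]
  ]
}}

```text
time: 4.37
tool_pos: [0.5498, 0.0945, 0.0348]
tcp_rot: [2.022, 2.402, 0.003]
wrist_force: [0.7, -0.2, 0.0]
width: 1.002
grip_force: 0.0
```

```bash
python3 go.py 0.549 0.094 0.032 9.5; python3 -c "
from h import *
im,d=snap('scene','scene2');cv2.imwrite('pics/c2.png',cv2.resize(im[130:310,140:320,::-1],None,fx=3.3,fy=3.3))"
```

```text
t 4.37 tcp [0.5498 0.0945 0.0348] yaw 9.83 tilt [ 0.003  0.    -1.   ] w 1.002 gf 0.0 F [ 0.7 -0.2  0. ] q [ 0.13  0.25  2.03  0.    0.87 -0.05]
tool shift mm [-0.3 -0.9  2.8] twist 0.33
```

View pics/c2.png

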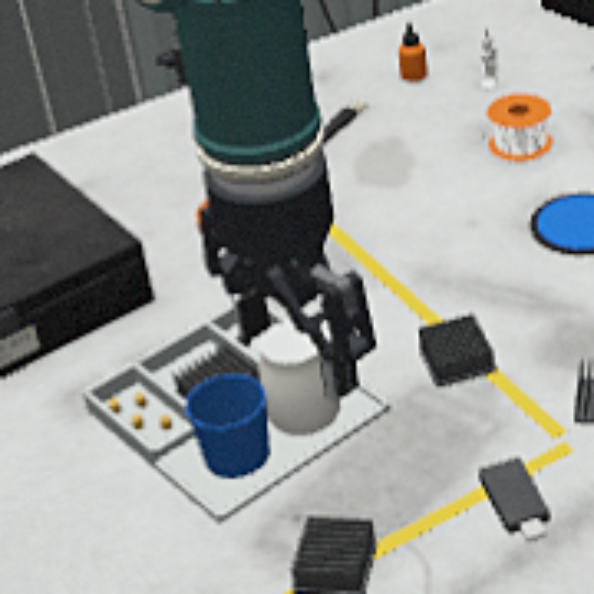

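Request:
{"fn": "jog_arm", "kwargs": {
  "motion": [
    [-1, 0, 0, 0, 0],
    [-1, 0, 0, 0, 0],
    [-1, 0, 0, 0, 0],
    [-1, 0, 0, 0, 0],
    [-1, 0, 0, 0, 0],
    [-1, 0, 0, 0, 0],
    [-1, 0, 0, 0, 0],
    [-1, 0, 0, 0, 0]
  ],
  "force": 35
}}

```text
time: 5.08
tool_pos: [0.5495, 0.0947, 0.0344]
tcp_rot: [2.021, 2.403, 0.002]
wrist_force: [0.3, -0.1, 6.0]
width: 0.576
grip_force: 36.4
```

```bash
python3 go.py 0.549 0.094 0.032 9.5
```

```text
t 5.08 tcp [0.5495 0.0947 0.0344] yaw 9.86 tilt [ 0.002  0.    -1.   ] w 0.576 gf 36.4 F [ 0.3 -0.1  6. ] q [ 0.13  0.25  2.03  0.    0.87 -0.05]
tool shift mm [-0.6 -0.6  2.4] twist 0.36
```

Request:
{"fn": "jog_arm", "kwargs": {
  "motion": [
    [-1, 0, 0, -10, 0],
    [-1, 0, 0, -20, 0],
    [-1, 0, 0, -20, 0],
    [-1, 0, 0, -20, 0],
    [-1, 0, 0, -10, 0],
    [-1, 0, 0, 0, 0],
    [-1, 0, 0, 0, 0]
  ]
}}

```text
time: 5.67
tool_pos: [0.5485, 0.0945, 0.1135]
tcp_rot: [2.022, 2.404, 0.001]
wrist_force: [0.2, 1.0, -0.3]
width: 0.579
grip_force: 36.7
```

```bash
python3 go.py 0.4422 -0.1992 0.114 9.5
```

```text
t 5.67 tcp [0.5485 0.0945 0.1135] yaw 9.86 tilt [ 0.001  0.    -1.   ] w 0.579 gf 36.7 F [ 0.2  1.  -0.3] q [ 0.13  0.14  1.98  0.    1.02 -0.05]
tool shift mm [-271.2 -155.    -0.6] twist 0.36
```

Request:
{"fn": "jog_arm", "kwargs": {
  "motion": [
    [-1, -10, -6, 0, 0],
    [-1, -20, -11, 0, 0],
    [-1, -27, -15, 0, 0],
    [-1, -27, -15, 0, 0],
    [-1, -27, -16, 0, 0],
    [-1, -27, -16, 0, 0],
    [-1, -27, -16, 0, 0],
    [-1, -27, -16, 0, 0],
    [-1, -27, -15, 0, 0],
    [-1, -27, -15, 0, 0]
  ]
}}

```text
time: 6.5
tool_pos: [0.4488, -0.1731, 0.1114]
tcp_rot: [-2.02, -2.401, 0.002]
wrist_force: [0.1, -0.8, -1.6]
width: 0.576
grip_force: 36.7
```

Request:
{"fn": "jog_arm", "kwargs": {
  "motion": [
    [-1, -15, -8, 0, 0],
    [-1, -10, -6, 0, 0],
    [-1, 0, 0, 20, 0],
    [-1, 0, 0, 20, 0],
    [-1, 0, 0, 0, 0],
    [-1, 0, 0, 0, 0]
  ]
}}

```text
time: 7.0
tool_pos: [0.4398, -0.1979, 0.0712]
tcp_rot: [-2.019, -2.4, 0.002]
wrist_force: [-0.2, -0.3, -1.4]
width: 0.578
grip_force: 36.8
```

```bash
python3 go.py 0.4422 -0.1992 0.036 9.5; python3 -c "
from h import *
im,d=snap('top','top3');im2,d=snap('scene','scene3');cv2.imwrite('pics/c3.png',np.hstack([cv2.resize(im[150:290,270:410,::-1],(390,390)),cv2.resize(im2[130:300,270:440,::-1],(390,390))]))"
```

```text
t 7.0 tcp [ 0.4398 -0.1979  0.0712] yaw 9.86 tilt [-0.005  0.003 -1.   ] w 0.578 gf 36.8 F [-0.2 -0.3 -1.4] q [-0.47  0.07  2.15  0.    0.93 -0.65]
tool shift mm [-1.8  2.3 35.2] twist 0.36
```

View pics/c3.png

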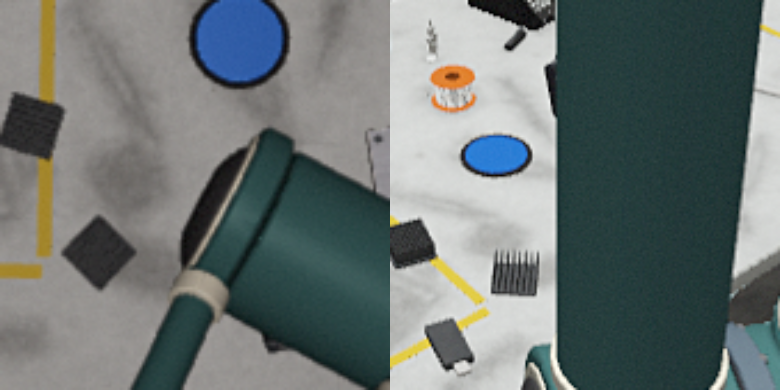

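Request:
{"fn": "jog_arm", "kwargs": {
  "motion": [
    [-1, -2, 2, 10, 0],
    [-1, 0, 0, 12, 0],
    [-1, 0, 0, 7, 0],
    [-1, 0, 0, 3, 0],
    [-1, 0, 0, 1, 0],
    [-1, 0, 0, 0, 0],
    [-1, 0, 0, 0, 0]
  ]
}}

```text
time: 7.68
tool_pos: [0.4449, -0.2008, 0.0407]
tcp_rot: [2.022, 2.404, 0.0]
wrist_force: [-0.8, -0.2, -1.8]
width: 0.576
grip_force: 36.8
```

```bash
python3 go.py 0.4422 -0.1992 0.0355 9.5
```

```text
t 7.68 tcp [ 0.4449 -0.2008  0.0407] yaw 9.87 tilt [ 0.001 -0.    -1.   ] w 0.576 gf 36.8 F [-0.8 -0.2 -1.8] q [-0.48  0.12  2.17 -0.    0.86 -0.65]
tool shift mm [ 2.1 -2.4  5.2] twist 0.37
```

Request:
{"fn": "jog_arm", "kwargs": {
  "motion": [
    [-1, 1, -1, 2, 0],
    [-1, 0, 0, 1.5, 0],
    [-1, 0, 0, 1, 0],
    [-1, 0, 0, 0, 0],
    [-1, 0, 0, 0, 0],
    [-1, 0, 0, 0, 0]
  ]
}}

```text
time: 8.18
tool_pos: [0.4434, -0.1999, 0.0358]
tcp_rot: [2.022, 2.404, 0.0]
wrist_force: [-0.7, 0.6, -1.3]
width: 0.574
grip_force: 36.8
```

```bash
python3 go.py 0.4422 -0.1992 0.0355 9.5
```

```text
t 8.18 tcp [ 0.4434 -0.1999  0.0358] yaw 9.86 tilt [ 0. -0. -1.] w 0.574 gf 36.8 F [-0.7  0.6 -1.3] q [-0.47  0.12  2.17 -0.    0.85 -0.65]
tool shift mm [ 0.9 -1.   0.3] twist 0.36
```

Request:
{"fn": "jog_arm", "kwargs": {
  "motion": [
    [-1, 0, 0, 0.7, 0],
    [-1, 0, 0, 0, 0],
    [0.2, 0, 0, 0, 0],
    [0.4, 0, 0, 0, 0],
    [1, 0, 0, 0, 0],
    [1, 0, 0, 0, 0],
    [1, 0, 0, 0, 0],
    [1, 0, 0, 0, 0],
    [1, 0, 0, 0, 0],
    [1, 0, 0, 0, 0]
  ]
}}

```text
time: 9.02
tool_pos: [0.4433, -0.1998, 0.0351]
tcp_rot: [-2.022, -2.404, 0.0]
wrist_force: [0.6, 0.0, -0.1]
width: 0.997
grip_force: 0.0
```

Request:
{"fn": "jog_arm", "kwargs": {
  "motion": [
    [1, 0, 0, -10, 0],
    [1, 0, 0, -20, 0],
    [1, 0, 0, -25, 0],
    [1, 0, 0, -25, 0],
    [1, 0, 0, -20, 0],
    [1, 20, 8, 0, 0],
    [1, 30, 13, 0, 0],
    [1, 30, 13, 0, 0],
    [1, 30, 13, 0, 0],
    [1, 30, 13, 0, 0]
  ]
}}

```text
time: 9.85
tool_pos: [0.4788, -0.0504, 0.1362]
tcp_rot: [2.022, 2.402, 0.001]
wrist_force: [1.1, -0.2, 0.0]
width: 1.002
grip_force: 0.0
```

```bash
python3 go.py 0.540 0.149 0.12 9.8
```

```text
t 9.85 tcp [ 0.4788 -0.0504  0.1362] yaw 9.82 tilt [ 0.001 -0.    -1.   ] w 1.002 gf 0.0 F [ 1.1 -0.2  0. ] q [-0.16 -0.02  2.11  0.    1.06 -0.33]
tool shift mm [186.   94.3  16.3] twist 0.02
```

Request:
{"fn": "jog_arm", "kwargs": {
  "motion": [
    [1, 30, 15, 0, 0],
    [1, 30, 15, 0, 0],
    [1, 30, 16, 0, 0],
    [1, 30, 16, 0, 0],
    [1, 30, 16, 0, 0],
    [1, 22, 10, 0, 0],
    [1, 14, 6, 0, 0],
    [1, 0, 0, 0, 0],
    [1, 0, 0, 0, 0],
    [1, 0, 0, 0, 0]
  ]
}}

```text
time: 10.68
tool_pos: [0.5387, 0.1467, 0.1351]
tcp_rot: [2.023, 2.404, -0.002]
wrist_force: [0.3, 0.7, 0.3]
width: 1.001
grip_force: 0.0
```

```bash
python3 go.py 0.540 0.149 0.029 9.8;python3 -c "
from h import *
im,d=snap('top','top4');P=cloud('top',d)
q=P[200:262,325:400].reshape(-1,3);q=q[(q[:,2]>.055)&(q[:,2]<.085)];print(len(q),q.mean(0),q.max(0)+q.min(0))
cv2.imwrite('pics/c4.png',cv2.resize(im[140:270,320:460,::-1],None,fx=4,fy=4))"
```

```text
t 10.68 tcp [0.5387 0.1467 0.1351] yaw 9.85 tilt [-0.001 -0.001 -1.   ] w 1.001 gf 0.0 F [0.3 0.7 0.3] q [ 0.22  0.13  1.95 -0.    1.06  0.05]
tool shift mm [  2.1   1.7 106.1] twist 0.05
348 [ 0.44197092 -0.19995365  0.06847157] [ 0.88289428 -0.40083792  0.12858452]
```

View pics/c4.png

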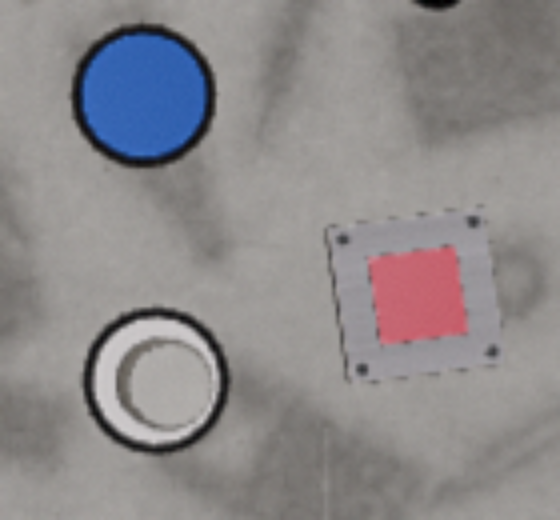

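Request:
{"fn": "jog_arm", "kwargs": {
  "motion": [
    [1, 2, 1.5, 10, 0],
    [1, 0, 0, 20, 0],
    [1, 0, 0, 20, 0],
    [1, 0, 0, 20, 0],
    [1, 0, 0, 20, 0],
    [1, 0, 0, 10, 0],
    [1, 0, 0, 6, 0],
    [1, 0, 0, 0, 0],
    [1, 0, 0, 0, 0],
    [1, 0, 0, 0, 0]
  ]
}}

```text
time: 11.57
tool_pos: [0.5415, 0.15, 0.0303]
tcp_rot: [2.022, 2.403, 0.003]
wrist_force: [0.9, 0.1, 0.0]
width: 1.0
grip_force: 0.0
```

```bash
python3 go.py 0.540 0.149 0.029 9.8
```

```text
t 11.57 tcp [0.5415 0.15   0.0303] yaw 9.84 tilt [ 0.002  0.    -1.   ] w 1.0 gf 0.0 F [0.9 0.1 0. ] q [0.23 0.26 2.02 0.   0.86 0.05]
tool shift mm [-0.8 -1.7  1.3] twist 0.04
```

Request:
{"fn": "jog_arm", "kwargs": {
  "motion": [
    [-1, 0, 0, 0, 0],
    [-1, 0, 0, 0, 0],
    [-1, 0, 0, 0, 0],
    [-1, 0, 0, 0, 0],
    [-1, 0, 0, 0, 0],
    [-1, 0, 0, 0, 0],
    [-1, 0, 0, 0, 0],
    [-1, 0, 0, 0, 0]
  ],
  "force": 20
}}

```text
time: 12.23
tool_pos: [0.5412, 0.1502, 0.0301]
tcp_rot: [2.022, 2.403, 0.002]
wrist_force: [-0.2, -0.0, 6.5]
width: 0.59
grip_force: 20.4
```

```bash
python3 go.py 0.540 0.149 0.029 9.8
```

```text
t 12.23 tcp [0.5412 0.1502 0.0301] yaw 9.86 tilt [ 0.002  0.    -1.   ] w 0.59 gf 20.4 F [-0.2 -0.   6.5] q [0.23 0.26 2.02 0.   0.86 0.05]
tool shift mm [-1.  -1.4  1.1] twist 0.06
```

Request:
{"fn": "jog_arm", "kwargs": {
  "motion": [
    [-1, 0, 0, -10, 0],
    [-1, 0, 0, -20, 0],
    [-1, 0, 0, -20, 0],
    [-1, 0, 0, -20, 0],
    [-1, 0, 0, -10, 0],
    [-1, 0, 0, 0, 0],
    [-1, 0, 0, 0, 0]
  ]
}}

```text
time: 12.82
tool_pos: [0.5405, 0.15, 0.1094]
tcp_rot: [2.022, 2.404, 0.001]
wrist_force: [0.4, 0.0, -0.4]
width: 0.588
grip_force: 21.1
```

```bash
python3 go.py 0.6057 -0.19 0.110 9.8; python3 -c "
from h import *
im,d=snap('scene','scene5');cv2.imwrite('pics/c5.png',cv2.resize(im[130:310,140:320,::-1],None,fx=3.3,fy=3.3))"
```

```text
t 12.82 tcp [0.5405 0.15   0.1094] yaw 9.86 tilt [ 0.001  0.    -1.   ] w 0.588 gf 21.1 F [ 0.4  0.  -0.4] q [ 0.23  0.16  1.97 -0.    1.01  0.05]
tool shift mm [-346.1    6.    -0.6] twist 0.06
```

View pics/c5.png

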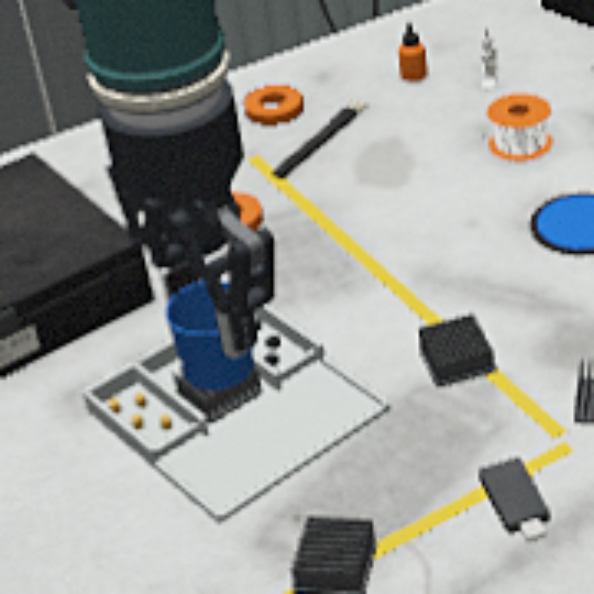

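Request:
{"fn": "jog_arm", "kwargs": {
  "motion": [
    [-1, -10, 0, 0, 0],
    [-1, -20, 0, 0, 0],
    [-1, -28, 0, 0, 0],
    [-1, -28, 0, 0, 0],
    [-1, -28, 1, 0, 0],
    [-1, -28, 1, 0, 0],
    [-1, -28, 1, 0, 0],
    [-1, -28, 1, 0, 0],
    [-1, -28, 1, 0, 0],
    [-1, -28, 1, 0, 0]
  ]
}}

```text
time: 13.7
tool_pos: [0.5884, -0.1012, 0.1072]
tcp_rot: [-2.021, -2.402, 0.003]
wrist_force: [0.0, 0.0, -0.7]
width: 0.585
grip_force: 21.1
```

Request:
{"fn": "jog_arm", "kwargs": {
  "motion": [
    [-1, -28, 0, 0, 0],
    [-1, -28, 0, 0, 0],
    [-1, -20, 0, 0, 0],
    [-1, -12, 0, 0, 0],
    [-1, -4, 0, 0, 0],
    [-1, 0, 0, 20, 0],
    [-1, 0, 0, 20, 0],
    [-1, 0, 0, 15, 0],
    [-1, 0, 0, 0, 0],
    [-1, 0, 0, 0, 0]
  ]
}}

```text
time: 14.53
tool_pos: [0.6038, -0.1886, 0.0523]
tcp_rot: [-2.019, -2.402, 0.002]
wrist_force: [0.1, -0.1, -1.7]
width: 0.586
grip_force: 21.1
```

```bash
python3 go.py 0.6057 -0.19 0.032 9.8
```

```text
t 14.53 tcp [ 0.6038 -0.1886  0.0523] yaw 9.9 tilt [-0.004  0.002 -1.   ] w 0.586 gf 21.1 F [ 0.1 -0.1 -1.7] q [-0.34  0.35  1.85  0.    0.95 -0.52]
tool shift mm [-1.8  1.7 20.3] twist 0.1
```

Request:
{"fn": "jog_arm", "kwargs": {
  "motion": [
    [-1, 0, 0, 8, 0],
    [-1, 0, 0, 6, 0],
    [-1, 0, 0, 3, 0],
    [-1, 0, 0, 0, 0],
    [-1, 0, 0, 0, 0],
    [-1, 0, 0, 0, 0],
    [-1, 0, 0, 0, 0]
  ]
}}

```text
time: 15.12
tool_pos: [0.6059, -0.1901, 0.0376]
tcp_rot: [2.022, 2.403, 0.001]
wrist_force: [-0.6, -1.1, -0.6]
width: 0.586
grip_force: 21.1
```

```bash
python3 go.py 0.6057 -0.19 0.032 9.8
```

```text
t 15.12 tcp [ 0.6059 -0.1901  0.0376] yaw 9.86 tilt [ 0.001 -0.    -1.   ] w 0.586 gf 21.1 F [-0.6 -1.1 -0.6] q [-0.34  0.37  1.85  0.    0.92 -0.52]
tool shift mm [ 0.1 -0.2  5.6] twist 0.06
```

Request:
{"fn": "jog_arm", "kwargs": {
  "motion": [
    [-1, 0, 0, 3, 0],
    [-1, 0, 0, 2, 0],
    [-1, 0, 0, 1, 0],
    [-1, 0, 0, 0, 0],
    [-1, 0, 0, 0, 0],
    [-1, 0, 0, 0, 0],
    [-1, 0, 0, 0, 0]
  ]
}}

```text
time: 15.7
tool_pos: [0.6055, -0.19, 0.0312]
tcp_rot: [2.022, 2.404, -0.0]
wrist_force: [-0.9, 0.5, 2.3]
width: 0.585
grip_force: 21.2
```

```bash
python3 go.py 0.6057 -0.19 0.0311 9.8
```

```text
t 15.7 tcp [ 0.6055 -0.19    0.0312] yaw 9.86 tilt [ 0. -0. -1.] w 0.585 gf 21.2 F [-0.9  0.5  2.3] q [-0.34  0.38  1.86 -0.    0.91 -0.52]
tool shift mm [-0.   0.1  0.1] twist 0.06
```

Contact; release, rise and head back for the sink.

Request:
{"fn": "jog_arm", "kwargs": {
  "motion": [
    [0.2, 0, 0, 0, 0],
    [0.4, 0, 0, 0, 0],
    [1, 0, 0, 0, 0],
    [1, 0, 0, 0, 0],
    [1, 0, 0, 0, 0],
    [1, 0, 0, 0, 0],
    [1, 0, 0, 0, 0],
    [1, 0, 0, 0, 0]
  ]
}}

```text
time: 16.37
tool_pos: [0.6055, -0.1899, 0.0311]
tcp_rot: [-2.022, -2.404, 0.0]
wrist_force: [-0.2, -0.0, 0.1]
width: 1.002
grip_force: 0.0
```

Request:
{"fn": "jog_arm", "kwargs": {
  "motion": [
    [1, 0, 0, -10, 0],
    [1, 0, 0, -20, 0],
    [1, 0, 0, -25, 0],
    [1, 0, 0, -25, 0],
    [1, 0, 0, -20, 0],
    [1, 20, -3, 0, 0],
    [1, 28, -4, 0, 0],
    [1, 28, -4, 0, 0],
    [1, 28, -4, 0, 0],
    [1, 28, -4, 0, 0]
  ]
}}

```text
time: 17.2
tool_pos: [0.5639, -0.0622, 0.1322]
tcp_rot: [2.023, 2.403, 0.001]
wrist_force: [0.0, -0.4, 0.3]
width: 1.0
grip_force: 0.0
```

Request:
{"fn": "jog_arm", "kwargs": {
  "motion": [
    [1, 28, -5, 0, 0],
    [1, 28, -5, 0, 0],
    [0.5, 14, -2, 0, 0],
    [0.5, 0, 0, 0, 0],
    [0.5, 0, 0, 0, 0]
  ]
}}

```text
time: 17.62
tool_pos: [0.5407, 0.004, 0.1318]
tcp_rot: [2.019, 2.405, 0.001]
wrist_force: [0.1, -0.3, -0.5]
width: 0.753
grip_force: 0.0
```

```bash
python3 go.py 0.601 0.129 0.12 9.6;python3 -c "
from h import *
im,d=snap('top','top6');P=cloud('top',d)
for b,z0,z1 in(((200,262,325,400),.055,.085),((140,190,325,382),.045,.065)):
    q=P[b[0]:b[1],b[2]:b[3]].reshape(-1,3);q=q[(q[:,2]>z0)&(q[:,2]<z1)];print(len(q),(q.max(0)+q.min(0))/2)
cv2.imwrite('pics/c6.png',np.hstack([cv2.resize(im[140:265,320:400,::-1],(384,600),interpolation=2),cv2.resize(im[125:225,175:240,::-1],(390,600),interpolation=2)]))"
```

```text
t 17.62 tcp [0.5407 0.004  0.1318] yaw 9.97 tilt [ 0.001 -0.001 -1.   ] w 0.753 gf 0.0 F [ 0.1 -0.3 -0.5] q [-0.04  0.1   1.99 -0.    1.05 -0.21]
tool shift mm [112.6  81.   11.8] twist 0.37
347 [ 0.44146191 -0.20027425  0.06452871]
87 [ 0.60448291 -0.18912775  0.05226233]
```

View pics/c6.png

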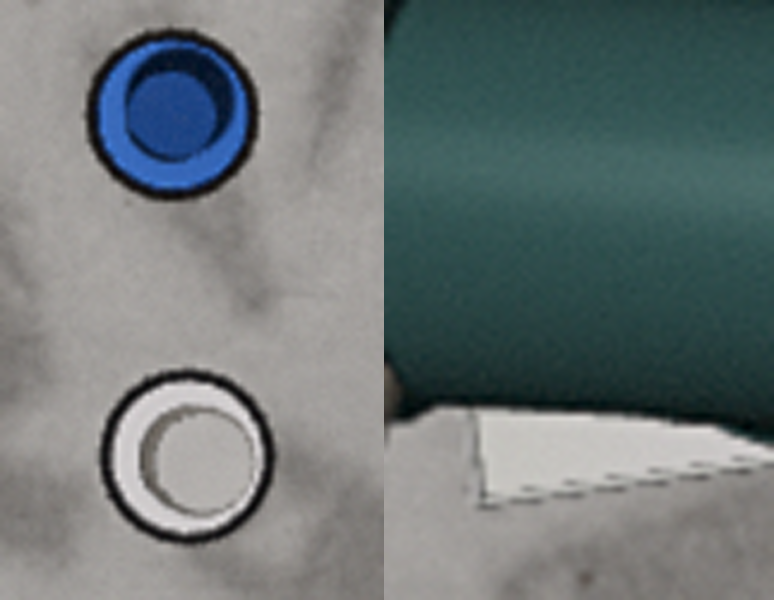

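Request:
{"fn": "jog_arm", "kwargs": {
  "motion": [
    [0.5, 20, 14, 0, 0],
    [0.5, 26, 19, 0, 0],
    [0.5, 26, 19, 0, 0],
    [0.5, 22, 16, 0, 0],
    [0.5, 12, 9, 0, 0],
    [0.5, 6, 4, 10, 0],
    [0.5, 0, 0, 30, 0],
    [0.5, 0, 0, 30, 0],
    [0.5, 0, 0, 0, 0],
    [0.5, 0, 0, 0, 0]
  ]
}}

```text
time: 18.5
tool_pos: [0.5983, 0.1262, 0.0582]
tcp_rot: [-2.021, -2.4, 0.009]
wrist_force: [0.5, 0.1, 0.3]
width: 0.749
grip_force: 0.0
```

Request:
{"fn": "jog_arm", "kwargs": {
  "motion": [
    [0.5, 0, 0, 15, 0],
    [0.5, 0, 0, 0, 0],
    [0.5, 0, 0, 0, 0],
    [0.5, 0, 0, 0, 0]
  ]
}}

```text
time: 18.83
tool_pos: [0.6021, 0.1277, 0.0478]
tcp_rot: [2.022, 2.402, 0.002]
wrist_force: [-0.7, 0.6, 0.4]
width: 0.752
grip_force: 0.0
```

```bash
python3 go.py 0.601 0.129 0.006 9.6; python3 -c "
from h import *
im,d=snap('scene','scene7');cv2.imwrite('pics/c7.png',cv2.resize(im[170:310,150:290,::-1],None,fx=4.2,fy=4.2,interpolation=2))"
```

```text
t 18.83 tcp [0.6021 0.1277 0.0478] yaw 9.83 tilt [ 0.002  0.    -1.   ] w 0.752 gf 0.0 F [-0.7  0.6  0.4] q [ 0.17  0.32  1.89 -0.    0.92 -0.  ]
tool shift mm [ 1.5 -0.9 41.8] twist 0.23
```

View pics/c7.png

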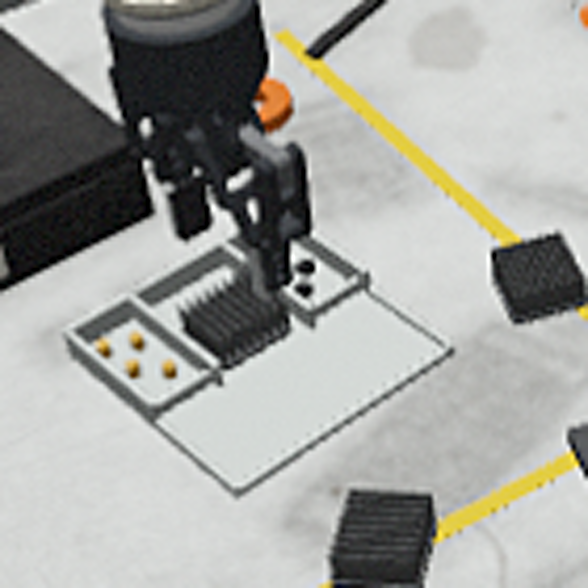

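```bash
python3 -c "
from h import *
X=np.array([.986,.167,0]);Y=np.array([-.167,.986,0]);c=np.array([.601,.129,0]);Z=np.array([0,0,1])
f=lambda p:((proj('scene',p)-[150,170])*4.2).round()
t=bot.read_state()['tool_pos'];print('front tip outer/in',f([t-X*.0465+Z*.004,t-X*.032+Z*.004]),'back',f([t+X*.032+Z*.004]))
for z in(.003,.025):print(z,f([c+z*Z+.0225*(a*X+b*Y) for a,b in((1,1),(1,-1),(-1,-1),(-1,1))]).tolist())"
```

```text
front tip outer/in [[286. 299.]
 [269. 287.]] back [[198. 236.]]
0.003 [[189.0, 333.0], [255.0, 292.0], [304.0, 328.0], [238.0, 371.0]]
0.025 [[182.0, 303.0], [248.0, 263.0], [298.0, 299.0], [231.0, 340.0]]
```

```bash
python3 -c "
from h import *
X=np.array([.986,.167,0]);Y=np.array([-.167,.986,0]);c=np.array([.601,.129,0])
for n,f in(('top','top0'),('scene','scene7')):
    z=np.load(f'pics/{f}.npz');P=cloud(n,z['d']);im=z['im']
    L=np.stack([(P-c)@X,(P-c)@Y,P[...,2]],-1)*1000
    m=(abs(L[...,0])<38)&(abs(L[...,1])<27)&(L[...,2]>8)&(L[...,2]<30)&(im.max(2)<110)
    q=L[m];print(n,len(q),np.percentile(q,[1,5,50,95,99],axis=0).round(1).tolist())
    w=(abs(L[...,2]-20)<4)&(abs(L[...,0]-56)<8)&(abs(L[...,1])<25); print('backwall',L[w].mean(0) if w.any() else None)
"
```

```text
top 368 [[-25.4, -19.9, 8.4], [-18.6, -19.4, 9.0], [0.7, 4.0, 19.2], [20.4, 22.8, 27.0], [22.1, 23.7, 28.7]]
backwall [56.76019773 -0.40114663 19.74910292]
scene 320 [[-24.2, -25.9, 8.3], [-18.1, -24.0, 9.4], [-5.0, 7.2, 19.7], [21.0, 26.3, 26.2], [24.2, 26.6, 27.1]]
backwall [58.21968144 -1.12434647 18.90964748]
```

Request:
{"fn": "jog_arm", "kwargs": {
  "motion": [
    [0.5, 2, 0, 8, 0],
    [0.5, 0, 0, 10, 0],
    [0.5, 0, 0, 8, 0],
    [0.5, 0, 0, 5, 0],
    [0.5, 0, 0, 4, 0],
    [0.5, 0, 0, 2, 0],
    [0.5, 0, 0, 0, 0],
    [0.5, 0, 0, 0, 0],
    [0.5, 0, 0, 0, 0]
  ]
}}

```text
time: 19.63
tool_pos: [0.601, 0.13, 0.0094]
tcp_rot: [2.022, 2.404, 0.001]
wrist_force: [0.4, 0.0, -0.1]
width: 0.747
grip_force: 0.0
```

```bash
python3 go.py 0.602 0.1303 0.0065 9.8
```

```text
t 19.63 tcp [0.601  0.13   0.0094] yaw 9.86 tilt [ 0.001  0.    -1.   ] w 0.747 gf 0.0 F [ 0.4  0.  -0.1] q [0.17 0.37 1.91 0.   0.86 0.  ]
tool shift mm [0.1 1.  2.9] twist 0.06
```

Request:
{"fn": "jog_arm", "kwargs": {
  "motion": [
    [0.5, 0, 1, 3, 0],
    [-1, 0, 0, 0, 0],
    [-1, 0, 0, 0, 0],
    [-1, 0, 0, 0, 0],
    [-1, 0, 0, 0, 0],
    [-1, 0, 0, 0, 0],
    [-1, 0, 0, 0, 0],
    [-1, 0, 0, 0, 0]
  ],
  "force": 50
}}

```text
time: 20.3
tool_pos: [0.6021, 0.1302, 0.0065]
tcp_rot: [2.022, 2.404, 0.001]
wrist_force: [0.3, 0.6, 2.6]
width: 0.511
grip_force: 53.3
```

```bash
python3 go.py 0.493 -0.3455 0.1 8.6
```

```text
t 20.3 tcp [0.6021 0.1302 0.0065] yaw 9.86 tilt [ 0.001  0.    -1.   ] w 0.511 gf 53.3 F [0.3 0.6 2.6] q [ 0.17  0.38  1.91 -0.    0.85  0.  ]
tool shift mm [-450.  -188.9  -93.7] twist 1.26
```

Request:
{"fn": "jog_arm", "kwargs": {
  "motion": [
    [-1, 0, 0, -8, 0],
    [-1, 0, 0, -15, 0],
    [-1, 0, 0, -25, 0],
    [-1, 0, 0, -25, 0],
    [-1, 0, 0, -25, 0],
    [-1, 0, 0, -12, 0],
    [-1, -10, -4, 0, 0],
    [-1, -20, -8, 0, 0],
    [-1, -28, -12, 0, 0],
    [-1, -28, -12, 0, 0]
  ]
}}

```text
time: 21.13
tool_pos: [0.5789, 0.0382, 0.1141]
tcp_rot: [-2.019, -2.404, 0.004]
wrist_force: [-0.1, -0.1, -0.6]
width: 0.512
grip_force: 53.0
```

Request:
{"fn": "jog_arm", "kwargs": {
  "motion": [
    [-1, -28, -12, 0, 0],
    [-1, -28, -12, 0, 0],
    [-1, -28, -12, 0, 0],
    [-1, -28, -12, 0, 0],
    [-1, -28, -12, 0, 0],
    [-1, -28, -12, 0, 0],
    [-1, -28, -12, 0, 0],
    [-1, -28, -12, 0, 0],
    [-1, -28, -12, 0, 0],
    [-1, -28, -12, 0, 0]
  ]
}}

```text
time: 21.97
tool_pos: [0.508, -0.2582, 0.1138]
tcp_rot: [-2.02, -2.401, 0.002]
wrist_force: [0.3, 0.0, -0.9]
width: 0.516
grip_force: 53.0
```

```bash
python3 go.py 0.493 -0.3455 0.06 8.6
```

```text
t 21.97 tcp [ 0.508  -0.2582  0.1138] yaw 9.85 tilt [-0.003  0.002 -1.   ] w 0.516 gf 53.0 F [ 0.3  0.  -0.9] q [-0.51  0.17  1.94 -0.    1.03 -0.69]
tool shift mm [-83.5 -29.5  53.7] twist 1.25
```

Request:
{"fn": "jog_arm", "kwargs": {
  "motion": [
    [-1, -26, -9, 0, 1.2],
    [-1, -26, -9, 0, 0],
    [-1, -20, -7, 0, 0],
    [-1, -8, -3, 0, 0],
    [-1, 0, 0, 25, 0],
    [-1, 0, 0, 25, 0],
    [-1, 0, 0, 10, 0],
    [-1, 0, 0, 0, 0],
    [-1, 0, 0, 0, 0],
    [-1, 0, 0, 0, 0]
  ]
}}

```text
time: 22.8
tool_pos: [0.4961, -0.3406, 0.0568]
tcp_rot: [2.046, 2.383, 0.0]
wrist_force: [0.5, -0.3, -0.1]
width: 0.512
grip_force: 53.0
```

```bash
python3 go.py 0.493 -0.3455 0.0155 8.6
```

```text
t 22.8 tcp [ 0.4961 -0.3406  0.0568] yaw 8.69 tilt [ 0.001 -0.001 -1.   ] w 0.512 gf 53.0 F [ 0.5 -0.3 -0.1] q [-0.64  0.29  1.92  0.    0.93 -0.79]
tool shift mm [-4.3 -3.9 41.3] twist 0.09
```

Request:
{"fn": "jog_arm", "kwargs": {
  "motion": [
    [-1, -4, -4, 8, 0],
    [-1, 0, 0, 12, 0],
    [-1, 0, 0, 9, 0],
    [-1, 0, 0, 5, 0],
    [-1, 0, 0, 3, 0],
    [-1, 0, 0, 0, 0],
    [-1, 0, 0, 0, 0],
    [-1, 0, 0, 0, 0],
    [-1, 0, 0, 0, 0]
  ]
}}

```text
time: 23.55
tool_pos: [0.4927, -0.3454, 0.0196]
tcp_rot: [2.047, 2.382, 0.0]
wrist_force: [0.4, -0.4, -0.3]
width: 0.515
grip_force: 53.0
```

```bash
python3 go.py 0.493 -0.3455 0.0153 8.6
```

```text
t 23.55 tcp [ 0.4927 -0.3454  0.0196] yaw 8.66 tilt [ 0.001 -0.001 -1.   ] w 0.515 gf 53.0 F [ 0.4 -0.4 -0.3] q [-0.65  0.34  1.94  0.    0.87 -0.8 ]
tool shift mm [-0.2  0.3  4.3] twist 0.06
```

Request:
{"fn": "jog_arm", "kwargs": {
  "motion": [
    [-1, 0, 0, 2, 0],
    [-1, 0, 0, 1.5, 0],
    [-1, 0, 0, 0.7, 0],
    [-1, 0, 0, 0, 0],
    [-1, 0, 0, 0, 0],
    [-1, 0, 0, 0, 0]
  ]
}}

```text
time: 24.05
tool_pos: [0.4923, -0.3452, 0.015]
tcp_rot: [2.047, 2.383, 0.0]
wrist_force: [0.4, 0.2, 0.3]
width: 0.515
grip_force: 53.0
```

```bash
python3 go.py 0.493 -0.3455 0.015 8.6
```

```text
t 24.05 tcp [ 0.4923 -0.3452  0.015 ] yaw 8.65 tilt [ 0. -0. -1.] w 0.515 gf 53.0 F [0.4 0.2 0.3] q [-0.65  0.34  1.94  0.    0.86 -0.8 ]
tool shift mm [-0.4  0.7  0. ] twist 0.05
```

Request:
{"fn": "jog_arm", "kwargs": {
  "motion": [
    [0.2, 0, 0, 0, 0],
    [0.5, 0, 0, 0, 0],
    [0.5, 0, 0, 0, 0],
    [0.5, 0, 0, 0, 0],
    [0.5, 0, 0, -8, 0],
    [1, 0, 0, -20, 0],
    [1, 0, 0, -30, 0],
    [1, 0, 0, -30, 0],
    [1, 0, 0, -30, 0],
    [1, 0, 0, -10, 0]
  ]
}}

```text
time: 24.88
tool_pos: [0.4948, -0.3471, 0.149]
tcp_rot: [2.042, 2.376, 0.001]
wrist_force: [0.8, -0.3, 0.8]
width: 1.002
grip_force: 0.0
```

Request:
{"fn": "jog_arm", "kwargs": {
  "motion": [
    [1, 20, 0, 0, 0],
    [1, 28, 0, 0, 0],
    [1, 28, 0, 0, 0],
    [1, 28, 0, 0, 0],
    [1, 28, 0, 0, 0],
    [1, 28, 0, 0, 0],
    [1, 28, 0, 0, 0],
    [1, 28, 0, 0, 0],
    [1, 28, 0, 0, -1.2],
    [1, 28, 0, 0, 0]
  ]
}}

```text
time: 25.72
tool_pos: [0.45, -0.075, 0.1428]
tcp_rot: [-2.022, -2.405, -0.0]
wrist_force: [1.3, 0.1, -0.5]
width: 1.003
grip_force: 0.0
```

Request:
{"fn": "jog_arm", "kwargs": {
  "motion": [
    [1, 28, 0, 0, 0],
    [1, 28, 0, 0, 0],
    [1, 28, 0, 0, 0],
    [1, 20, 0, 0, 0],
    [1, 10, 0, 0, 0],
    [1, 0, 0, 0, 0]
  ]
}}

```text
time: 26.22
tool_pos: [0.4306, 0.0374, 0.1428]
tcp_rot: [-2.019, -2.407, -0.0]
wrist_force: [-0.5, -0.1, -0.4]
width: 1.001
grip_force: 0.0
```

```bash
python3 go.py 0.4418 -0.2 0.12 9.86;python3 -c "
from h import *
im,d=snap('top','top8');P=cloud('top',d)
for b,z0,z1 in(((200,262,325,400),.055,.085),((140,190,325,382),.045,.065),((180,245,395,455),.024,.045)):
    q=P[b[0]:b[1],b[2]:b[3]].reshape(-1,3);q=q[(q[:,2]>z0)&(q[:,2]<z1)];print(len(q),(q.max(0)+q.min(0))/2,cv2.minAreaRect(q[:,:2].astype(np.float32)*1000))
cv2.imwrite('pics/c8.png',cv2.resize(im[140:265,320:460,::-1],None,fx=5,fy=4.7,interpolation=2))"
```

```text
t 26.22 tcp [0.4306 0.0374 0.1428] yaw 10.02 tilt [-0.  0. -1.] w 1.001 gf 0.0 F [-0.5 -0.1 -0.4] q [ 0.03 -0.13  2.19  0.    1.08 -0.15]
tool shift mm [-235.8  -30.3   22.7] twist 0.16
347 [ 0.44146379 -0.20030274  0.06486039] ((441.377685546875, -200.2832489013672), (42.3839225769043, 42.48318862915039), 1.0702667236328125)
89 [ 0.60487109 -0.18909146  0.05128157] ((604.8934936523438, -189.14756774902344), (51.18401336669922, 48.4320182800293), 0.9751119613647461)
267 [ 0.49026268 -0.34281531  0.03172626] ((490.14874267578125, -342.8172302246094), (41.77035903930664, 44.030094146728516), 8.301834106445312)
```

View pics/c8.png

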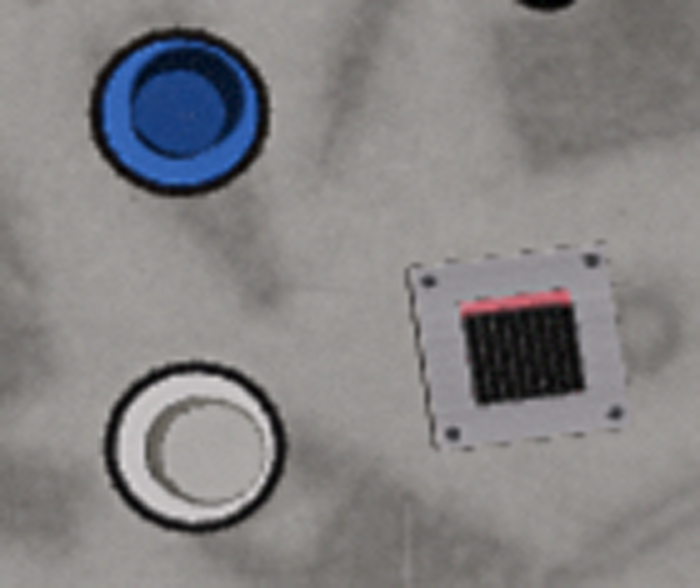

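Request:
{"fn": "jog_arm", "kwargs": {
  "motion": [
    [1, -15, -2, 0, 0],
    [1, -26, -3, 0, 0],
    [1, -26, -3, 0, 0],
    [1, -26, -3, 0, 0],
    [1, -26, -4, 0, 0],
    [1, -26, -4, 0, 0],
    [1, -26, -4, 0, 0],
    [1, -26, -3, 0, 0],
    [1, -26, -3, 0, 0],
    [1, -12, -1, 0, 0]
  ]
}}

```text
time: 27.1
tool_pos: [0.4416, -0.205, 0.1431]
tcp_rot: [2.025, 2.4, -0.002]
wrist_force: [0.4, -0.2, 0.6]
width: 1.003
grip_force: 0.0
```

Request:
{"fn": "jog_arm", "kwargs": {
  "motion": [
    [1, 0, 0, 10, 0],
    [1, 0, 0, 10, 0],
    [1, 0, 0, 0, 0],
    [1, 0, 0, 0, 0],
    [1, 0, 0, 0, 0]
  ]
}}

```text
time: 27.52
tool_pos: [0.4414, -0.1995, 0.1222]
tcp_rot: [-2.02, -2.404, 0.0]
wrist_force: [-0.3, -0.2, -0.7]
width: 1.0
grip_force: 0.0
```

```bash
python3 go.py 0.4433 -0.1998 0.0355 9.86
```

```text
t 27.52 tcp [ 0.4414 -0.1995  0.1222] yaw 9.94 tilt [-0.001  0.001 -1.   ] w 1.0 gf 0.0 F [-0.3 -0.2 -0.7] q [-0.48  0.    2.11  0.    1.03 -0.65]
tool shift mm [-0.7  1.9 86.7] twist 0.08
```

Request:
{"fn": "jog_arm", "kwargs": {
  "motion": [
    [1, -0.7, 1.9, 12, 0],
    [1, 0, 0, 20, 0],
    [1, 0, 0, 20, 0],
    [1, 0, 0, 18, 0],
    [1, 0, 0, 10, 0],
    [1, 0, 0, 6, 0],
    [1, 0, 0, 0, 0],
    [1, 0, 0, 0, 0],
    [1, 0, 0, 0, 0],
    [1, 0, 0, 0, 0]
  ]
}}

```text
time: 28.35
tool_pos: [0.4449, -0.2015, 0.038]
tcp_rot: [2.021, 2.402, 0.001]
wrist_force: [0.0, 0.3, -0.2]
width: 1.002
grip_force: 0.0
```

```bash
python3 go.py 0.4433 -0.1998 0.0355 9.86
```

```text
t 28.35 tcp [ 0.4449 -0.2015  0.038 ] yaw 9.86 tilt [ 0.002 -0.001 -1.   ] w 1.002 gf 0.0 F [ 0.   0.3 -0.2] q [-0.48  0.12  2.17  0.    0.85 -0.65]
tool shift mm [ 2.  -1.3  2.5] twist 0.0
```

Request:
{"fn": "jog_arm", "kwargs": {
  "motion": [
    [-1, 0, 0, 0, 0],
    [-1, 0, 0, 0, 0],
    [-1, 0, 0, 0, 0],
    [-1, 0, 0, 0, 0],
    [-1, 0, 0, 0, 0],
    [-1, 0, 0, 0, 0],
    [-1, 0, 0, 0, 0],
    [-1, 0, 0, 0, 0]
  ],
  "force": 35
}}

```text
time: 29.02
tool_pos: [0.4442, -0.2013, 0.0375]
tcp_rot: [2.022, 2.403, 0.0]
wrist_force: [-2.0, 0.0, 6.0]
width: 0.576
grip_force: 36.4
```

```bash
python3 go.py 0.5495 0.0947 0.115 9.86
```

```text
t 29.02 tcp [ 0.4442 -0.2013  0.0375] yaw 9.86 tilt [ 0.001 -0.    -1.   ] w 0.576 gf 36.4 F [-2.  0.  6.] q [-0.48  0.12  2.17 -0.    0.85 -0.65]
tool shift mm [273.5 154.5 -77.5] twist -0.0
```

Request:
{"fn": "jog_arm", "kwargs": {
  "motion": [
    [-1, 0, 0, -10, 0],
    [-1, 0, 0, -20, 0],
    [-1, 0, 0, -25, 0],
    [-1, 0, 0, -20, 0],
    [-1, 0, 0, -5, 0],
    [-1, 10, 6, 0, 0],
    [-1, 20, 11, 0, 0],
    [-1, 28, 16, 0, 0],
    [-1, 28, 16, 0, 0],
    [-1, 28, 16, 0, 0]
  ]
}}

```text
time: 29.85
tool_pos: [0.4872, -0.0755, 0.1151]
tcp_rot: [-2.022, -2.401, 0.002]
wrist_force: [1.4, -0.5, -1.0]
width: 0.576
grip_force: 36.6
```

Request:
{"fn": "jog_arm", "kwargs": {
  "motion": [
    [-1, 28, 16, 0, 0],
    [-1, 28, 16, 0, 0],
    [-1, 28, 16, 0, 0],
    [-1, 28, 16, 0, 0],
    [-1, 26, 14, 0, 0],
    [-1, 14, 8, 0, 0],
    [-1, 6, 3, 0, 0],
    [-1, 0, 0, 0, 0],
    [-1, 0, 0, 0, 0],
    [-1, 0, 0, 0, 0]
  ]
}}

```text
time: 30.68
tool_pos: [0.5479, 0.0924, 0.116]
tcp_rot: [-2.022, -2.403, 0.003]
wrist_force: [-0.8, 0.4, -1.5]
width: 0.572
grip_force: 36.6
```

```bash
python3 go.py 0.5498 0.0931 0.0365 9.86
```

```text
t 30.68 tcp [0.5479 0.0924 0.116 ] yaw 9.82 tilt [-0.002 -0.001 -1.   ] w 0.572 gf 36.6 F [-0.8  0.4 -1.5] q [ 0.12  0.14  1.97 -0.    1.03 -0.05]
tool shift mm [ 0.3  2.1 79.5] twist -0.04
```

Request:
{"fn": "jog_arm", "kwargs": {
  "motion": [
    [-1, 0, 1, 12, 0],
    [-1, 0, 0, 20, 0],
    [-1, 0, 0, 20, 0],
    [-1, 0, 0, 14, 0],
    [-1, 0, 0, 6, 0],
    [-1, 0, 0, 3, 0],
    [-1, 0, 0, 0, 0],
    [-1, 0, 0, 0, 0],
    [-1, 0, 0, 0, 0],
    [-1, 0, 0, 0, 0]
  ]
}}

```text
time: 31.52
tool_pos: [0.551, 0.0936, 0.0431]
tcp_rot: [2.022, 2.403, 0.003]
wrist_force: [0.2, -0.2, -1.0]
width: 0.575
grip_force: 36.6
```

```bash
python3 go.py 0.5498 0.0931 0.0365 9.86
```

```text
t 31.52 tcp [0.551  0.0936 0.0431] yaw 9.85 tilt [ 0.002  0.    -1.   ] w 0.575 gf 36.6 F [ 0.2 -0.2 -1. ] q [ 0.12  0.24  2.02  0.    0.88 -0.05]
tool shift mm [-0.3 -1.3  6.6] twist -0.01
```

Request:
{"fn": "jog_arm", "kwargs": {
  "motion": [
    [-1, 0, -0.5, 3, 0],
    [-1, 0, 0, 2, 0],
    [-1, 0, 0, 1, 0],
    [-1, 0, 0, 0, 0],
    [-1, 0, 0, 0, 0],
    [-1, 0, 0, 0, 0],
    [-1, 0, 0, 0, 0]
  ]
}}

```text
time: 32.1
tool_pos: [0.5496, 0.0935, 0.0366]
tcp_rot: [2.022, 2.404, 0.0]
wrist_force: [-2.1, 0.0, 5.6]
width: 0.578
grip_force: 36.9
```

```bash
python3 go.py 0.5498 0.0931 0.0365 9.86
```

```text
t 32.1 tcp [0.5496 0.0935 0.0366] yaw 9.86 tilt [ 0.  0. -1.] w 0.578 gf 36.9 F [-2.1  0.   5.6] q [ 0.12  0.24  2.02  0.    0.87 -0.05]
tool shift mm [-0.4  0.1  0.1] twist 0.0
```

Contact. Release, rise, go for the cup (released at TCP 0.6055, -0.19, 0.0311).

Request:
{"fn": "jog_arm", "kwargs": {
  "motion": [
    [0.2, 0, 0, 0, 0],
    [0.4, 0, 0, 0, 0],
    [1, 0, 0, 0, 0],
    [1, 0, 0, 0, 0],
    [1, 0, 0, 0, 0],
    [1, 0, 0, 0, 0],
    [1, 0, 0, -10, 0],
    [1, 0, 0, -20, 0],
    [1, 0, 0, -25, 0],
    [1, 0, 0, -25, 0]
  ]
}}

```text
time: 32.93
tool_pos: [0.5488, 0.0933, 0.1167]
tcp_rot: [-2.022, -2.403, 0.002]
wrist_force: [0.0, -0.1, 0.4]
width: 0.999
grip_force: 0.0
```

Request:
{"fn": "jog_arm", "kwargs": {
  "motion": [
    [1, 0, 0, -15, 0],
    [1, -20, 0, 0, 0],
    [1, -28, 1, 0, 0],
    [1, -28, 1, 0, 0],
    [1, -28, 1, 0, 0],
    [1, -28, 1, 0, 0],
    [1, -28, 1, 0, 0],
    [1, -28, 1, 0, 0],
    [1, -28, 1, 0, 0],
    [1, -28, 1, 0, 0]
  ]
}}

```text
time: 33.77
tool_pos: [0.5994, -0.1471, 0.1318]
tcp_rot: [2.022, 2.404, 0.001]
wrist_force: [0.2, 0.5, -0.2]
width: 0.998
grip_force: 0.0
```

Request:
{"fn": "jog_arm", "kwargs": {
  "motion": [
    [1, -24, 0, 0, 0],
    [1, -14, 0, 0, 0],
    [1, -6, 0, 0, 0],
    [1, 0, 0, 0, 0],
    [1, 0, 0, 0, 0],
    [1, 0, 0, 0, 0]
  ]
}}

```text
time: 34.27
tool_pos: [0.6063, -0.1876, 0.1308]
tcp_rot: [-2.021, -2.404, -0.0]
wrist_force: [0.1, -0.1, 0.5]
width: 0.998
grip_force: 0.0
```

```bash
python3 go.py 0.6055 -0.19 0.0311 9.86
```

```text
t 34.27 tcp [ 0.6063 -0.1876  0.1308] yaw 9.91 tilt [-0.001  0.001 -1.   ] w 0.998 gf 0.0 F [ 0.1 -0.1  0.5] q [-0.34  0.27  1.79  0.    1.08 -0.51]
tool shift mm [-2.3 -1.2 99.7] twist 0.05
```

Request:
{"fn": "jog_arm", "kwargs": {
  "motion": [
    [1, -1.5, -1.5, 12, 0],
    [1, 0, 0, 20, 0],
    [1, 0, 0, 20, 0],
    [1, 0, 0, 20, 0],
    [1, 0, 0, 16, 0],
    [1, 0, 0, 8, 0],
    [1, 0, 0, 4, 0],
    [1, 0, 0, 0, 0],
    [1, 0, 0, 0, 0],
    [1, 0, 0, 0, 0]
  ]
}}

```text
time: 35.1
tool_pos: [0.6065, -0.1909, 0.0322]
tcp_rot: [2.021, 2.403, 0.001]
wrist_force: [-0.2, -0.0, 0.3]
width: 1.003
grip_force: 0.0
```

```bash
python3 go.py 0.6055 -0.19 0.0311 9.86
```

```text
t 35.1 tcp [ 0.6065 -0.1909  0.0322] yaw 9.87 tilt [ 0.002 -0.001 -1.   ] w 1.003 gf 0.0 F [-0.2 -0.   0.3] q [-0.34  0.38  1.85  0.    0.91 -0.52]
tool shift mm [ 1.1 -0.9  1.1] twist 0.01
```

Request:
{"fn": "jog_arm", "kwargs": {
  "motion": [
    [-1, 0, 0, 0, 0],
    [-1, 0, 0, 0, 0],
    [-1, 0, 0, 0, 0],
    [-1, 0, 0, 0, 0],
    [-1, 0, 0, 0, 0],
    [-1, 0, 0, 0, 0],
    [-1, 0, 0, 0, 0],
    [-1, 0, 0, 0, 0]
  ],
  "force": 20
}}

```text
time: 35.77
tool_pos: [0.6062, -0.191, 0.0319]
tcp_rot: [2.021, 2.403, 0.001]
wrist_force: [-0.4, 0.6, 6.8]
width: 0.589
grip_force: 20.5
```

```bash
python3 go.py 0.5412 0.1502 0.112 9.86
```

```text
t 35.77 tcp [ 0.6062 -0.191   0.0319] yaw 9.86 tilt [ 0.001 -0.001 -1.   ] w 0.589 gf 20.5 F [-0.4  0.6  6.8] q [-0.34  0.38  1.85 -0.    0.91 -0.52]
tool shift mm [347.2  -5.5 -80.4] twist -0.0
```

Request:
{"fn": "jog_arm", "kwargs": {
  "motion": [
    [-1, 0, 0, -10, 0],
    [-1, 0, 0, -20, 0],
    [-1, 0, 0, -25, 0],
    [-1, 0, 0, -25, 0],
    [-1, 0, 0, -15, 0],
    [-1, 10, 0, 0, 0],
    [-1, 20, 0, 0, 0],
    [-1, 28, 0, 0, 0],
    [-1, 28, 0, 0, 0],
    [-1, 28, -1, 0, 0]
  ]
}}

```text
time: 36.6
tool_pos: [0.5832, -0.0768, 0.1242]
tcp_rot: [-2.022, -2.401, 0.002]
wrist_force: [0.1, -0.4, -0.4]
width: 0.585
grip_force: 21.1
```

Request:
{"fn": "jog_arm", "kwargs": {
  "motion": [
    [-1, 28, -1, 0, 0],
    [-1, 28, -1, 0, 0],
    [-1, 28, -1, 0, 0],
    [-1, 28, -1, 0, 0],
    [-1, 28, -1, 0, 0],
    [-1, 28, 0, 0, 0],
    [-1, 28, 0, 0, 0],
    [-1, 20, 0, 0, 0],
    [-1, 12, 0, 0, 0],
    [-1, 4, 0, 0, 0]
  ]
}}

```text
time: 37.43
tool_pos: [0.5386, 0.151, 0.1246]
tcp_rot: [-2.018, -2.405, 0.002]
wrist_force: [0.5, -0.3, -0.5]
width: 0.589
grip_force: 21.0
```

Request:
{"fn": "jog_arm", "kwargs": {
  "motion": [
    [-1, 0, 0, 0, 0],
    [-1, 0, 0, 0, 0],
    [-1, 0, 0, 0, 0]
  ]
}}

```text
time: 37.68
tool_pos: [0.5403, 0.1482, 0.1256]
tcp_rot: [2.023, 2.403, -0.001]
wrist_force: [-0.9, -0.5, -0.5]
width: 0.588
grip_force: 21.0
```

```bash
python3 go.py 0.5414 0.1491 0.0309 9.86
```

```text
t 37.68 tcp [0.5403 0.1482 0.1256] yaw 9.81 tilt [-0. -0. -1.] w 0.588 gf 21.0 F [-0.9 -0.5 -0.5] q [ 0.22  0.14  1.96 -0.    1.05  0.05]
tool shift mm [ 0.8  1.2 94.7] twist -0.05
```

Request:
{"fn": "jog_arm", "kwargs": {
  "motion": [
    [-1, 0.5, 0.5, 12, 0],
    [-1, 0, 0, 20, 0],
    [-1, 0, 0, 20, 0],
    [-1, 0, 0, 20, 0],
    [-1, 0, 0, 12, 0],
    [-1, 0, 0, 5, 0],
    [-1, 0, 0, 0, 0],
    [-1, 0, 0, 0, 0],
    [-1, 0, 0, 0, 0],
    [-1, 0, 0, 0, 0]
  ]
}}

```text
time: 38.52
tool_pos: [0.542, 0.15, 0.0383]
tcp_rot: [2.021, 2.403, 0.003]
wrist_force: [0.8, 0.2, 0.7]
width: 0.59
grip_force: 21.1
```

```bash
python3 go.py 0.5414 0.1491 0.0309 9.86
```

```text
t 38.52 tcp [0.542  0.15   0.0383] yaw 9.85 tilt [ 0.003  0.001 -1.   ] w 0.59 gf 21.1 F [0.8 0.2 0.7] q [0.23 0.25 2.01 0.   0.88 0.05]
tool shift mm [-0.8 -0.8  7.4] twist -0.01
```

Request:
{"fn": "jog_arm", "kwargs": {
  "motion": [
    [-1, -0.5, 0, 3, 0],
    [-1, 0, 0, 2, 0],
    [-1, 0, 0, 1.5, 0],
    [-1, 0, 0, 0.5, 0],
    [-1, 0, 0, 0, 0],
    [-1, 0, 0, 0, 0],
    [-1, 0, 0, 0, 0]
  ]
}}

```text
time: 39.1
tool_pos: [0.5412, 0.1494, 0.0308]
tcp_rot: [2.022, 2.404, 0.001]
wrist_force: [-1.3, -0.8, 5.1]
width: 0.585
grip_force: 21.4
```

```bash
python3 go.py 0.5414 0.1491 0.0309 9.86
```

```text
t 39.1 tcp [0.5412 0.1494 0.0308] yaw 9.87 tilt [ 0.001  0.    -1.   ] w 0.585 gf 21.4 F [-1.3 -0.8  5.1] q [0.22 0.26 2.02 0.   0.86 0.05]
tool shift mm [-0.3  0.2 -0.1] twist 0.01
```

Contact; release, rise, move clear for a final check.

Request:
{"fn": "jog_arm", "kwargs": {
  "motion": [
    [0.2, 0, 0, 0, 0],
    [0.4, 0, 0, 0, 0],
    [1, 0, 0, 0, 0],
    [1, 0, 0, 0, 0],
    [1, 0, 0, 0, 0],
    [1, 0, 0, 0, 0],
    [1, 0, 0, -10, 0],
    [1, 0, 0, -20, 0],
    [1, 0, 0, -25, 0],
    [1, 0, 0, -25, 0]
  ]
}}

```text
time: 39.93
tool_pos: [0.5401, 0.1491, 0.1107]
tcp_rot: [-2.022, -2.403, 0.002]
wrist_force: [0.1, 0.6, 0.8]
width: 1.001
grip_force: 0.0
```

Request:
{"fn": "jog_arm", "kwargs": {
  "motion": [
    [1, 0, 0, -25, 0],
    [1, 0, 0, -20, 0],
    [1, -20, -4, 0, 0],
    [1, -28, -6, 0, 0],
    [1, -28, -6, 0, 0],
    [1, -28, -6, 0, 0],
    [1, -28, -6, 0, 0],
    [1, -28, -6, 0, 0],
    [1, -28, -6, 0, 0],
    [1, -20, -6, 0, 0]
  ]
}}

```text
time: 40.77
tool_pos: [0.5312, -0.0657, 0.1559]
tcp_rot: [2.022, 2.402, 0.0]
wrist_force: [0.3, -0.2, -0.3]
width: 0.998
grip_force: 0.0
```

Request:
{"fn": "jog_arm", "kwargs": {
  "motion": [
    [1, -10, 0, 0, 0],
    [1, 0, 0, 0, 0],
    [1, 0, 0, 0, 0],
    [1, 0, 0, 0, 0],
    [1, 0, 0, 0, 0],
    [1, 0, 0, 0, 0]
  ]
}}

```text
time: 41.27
tool_pos: [0.5328, -0.0722, 0.1548]
tcp_rot: [-2.02, -2.405, -0.0]
wrist_force: [0.7, -0.5, 0.3]
width: 1.003
grip_force: 0.0
```

```bash
python3 -c "
from h import *
im,d=snap('top','top9');P=cloud('top',d)
for n,b,z0,z1 in(('jar',(165,202,212,246),.055,.08),('cup',(170,205,185,218),.042,.057),('sink',(180,245,395,455),.024,.045)):
    q=P[b[0]:b[1],b[2]:b[3]].reshape(-1,3);q=q[(q[:,2]>z0)&(q[:,2]<z1)];print(n,len(q),q.mean(0).round(4),cv2.minAreaRect(q[:,:2].astype(np.float32)*1000)) if len(q) else print(n,'none')
cv2.imwrite('pics/c9.png',cv2.resize(im[110:285,170:460,::-1],None,fx=2.7,fy=2.7,interpolation=2))"
```

```text
jar 24 [0.5545 0.1114 0.067 ] ((549.5845336914062, 114.47490692138672), (7.320823669433594, 32.39922332763672), 53.6921272277832)
cup 118 [0.5414 0.1548 0.0503] ((540.3373413085938, 150.4275665283203), (50.5322265625, 50.82902526855469), 1.4479104280471802)
sink 272 [ 0.4903 -0.3439  0.0308] ((490.1341247558594, -342.9193115234375), (41.81911849975586, 43.633480072021484), 8.347159385681152)
```

View pics/c9.png

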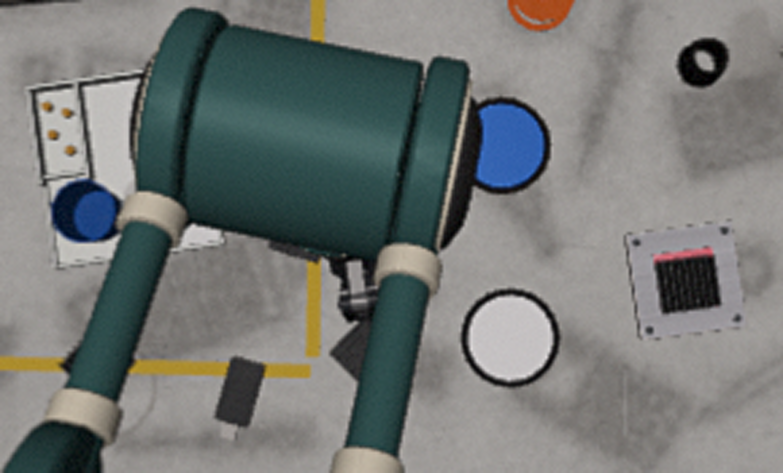

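Request:
{"fn": "jog_arm", "kwargs": {
  "motion": [
    [1, -15, -4, 0, 0],
    [1, -28, -8, 0, 0],
    [1, -28, -8, 0, 0],
    [1, -28, -8, 0, 0],
    [1, -28, -8, 0, 0],
    [1, -20, -4, 0, 0],
    [1, -10, 0, 0, 0],
    [1, 0, 0, 0, 0],
    [1, 0, 0, 0, 0],
    [1, 0, 0, 0, 0]
  ]
}}

```text
time: 42.15
tool_pos: [0.5203, -0.2336, 0.1546]
tcp_rot: [-2.021, -2.404, -0.001]
wrist_force: [0.1, 0.3, 0.4]
width: 1.004
grip_force: 0.0
```

```bash
python3 -c "
from h import *
im,d=snap('top','top10');P=cloud('top',d)
for n,b,z0,z1 in(('jar',(165,202,212,246),.055,.08),('cup',(170,205,185,218),.042,.057),('adapter',(236,274,245,272),.006,.02),('loupe',(118,146,415,445),.02,.05)):
    q=P[b[0]:b[1],b[2]:b[3]].reshape(-1,3);q=q[(q[:,2]>z0)&(q[:,2]<z1)];print(n,len(q),q.mean(0).round(4) if len(q) else 'none',cv2.minAreaRect(q[:,:2].astype(np.float32)*1000))
"; python3 go.py
```

```text
jar 357 [0.5472 0.0927 0.0672] ((547.3163452148438, 93.89237976074219), (42.95457458496094, 43.4994010925293), 71.22895812988281)
cup 119 [0.5406 0.1544 0.0502] ((539.83642578125, 150.1925048828125), (51.02577590942383, 49.3702392578125), 45.037540435791016)
adapter 355 [0.3911 0.0281 0.0119] ((387.951904296875, 29.214902877807617), (29.912410736083984, 66.60610961914062), 74.95345306396484)
loupe 63 [ 0.6847 -0.3598  0.0319] ((683.33642578125, -358.35845947265625), (31.660289764404297, 16.86265754699707), 64.59983825683594)
t 42.2 tcp [ 0.5203 -0.2335  0.1547] yaw 9.93 tilt [-0.     0.001 -1.   ] w 1.001 gf 0.0 F [0.3 0.4 0.5] q [-0.47  0.13  1.91  0.    1.1  -0.64]
```

```bash
python3 -c "
from workcell import bot
print(bot.finish_job())"
```

```text
the job is handed in; nothing more can be done
None
```

I handed the job in at about 42 s of the 125 s limit. In the last measurements the heat sink sits about 3–4 mm off the pink pad's centre and square to the plate. The jar and cup are released in the tray about 1–2 mm from where they stood. The adapter measured unmoved; the loupe was partly hidden in the last measurement but was in place in the picture before it. No verdict came back from the hand-in.

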